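# Dip the gearbox oil of the burnishing barrel

## Task

Take hold of the handle of the loaded red tray, lift the tray off the blue toolbox and set it down upright on the black rubber mat, its two grinding wheels still in it. Then take the dipstick by its orange grip out of the toolbox, slide it into the slanted brass tube on the blue gearbox until its collar stops on the rim of the tube, and draw it right out again. Finish while still holding the dipstick in the gripper, for reading: level, marked face up, still, at least 20 cm above the bench and touching nothing else; leave the compound bar, the jar and the ear defenders alone.

Things in the scene. Friction and masses are not known exactly. Their poses are not given: they have to be found in the camera images.
- tray: Loose red tray, 250 x 160 mm (x, y), walls to 45 mm, 0.4 kg with its wheels. Origin: centre of its underside, a foot 228 x 138 x 8 mm that sits 5 mm loose in the toolbox's mouth while the tray rests on the rim (origin then 60 mm above the toolbox's origin). Black handle bar over its middle: 110 (x) x 16 (y) x 14 mm, its centre 88 mm above the origin, on posts at x = +-49 mm.
- toolbox: Open blue box fixed to the bench, 250 x 160 x 68 mm, walls and floor 6 mm. Origin: centre of its underside; x along its length. Under the tray it holds the dipstick level along its middle, axis 40 mm above the origin, grip towards +x, on two black saddles (x = -75 and +85 mm, 10 mm thick). There is room to grip it with the gripper's body leaning up to 20 degrees towards +x.
- dipstick: Loose, 190 mm long, 0.08 kg. Origin: on its axis at the collar's seating face. Along -x a 7 mm round steel rod, 100 mm, tapered tip; x = 0 to 6 a collar of 24 mm diameter; x = 12 to 90 an orange grip 16 wide (y) x 14 high (z), clear of the saddles up to x = 75. z points out of the marked face (white scale with black marks near the tip, black bar on the grip). Axes start along the toolbox's.
- dip_tip (a point): Tip of the dipstick, on its axis 100 mm from the collar's seating face.
- filler_tube: Brass tube fixed to the gearbox, rising out of it at 35 degrees above level. Origin: centre of its mouth, in the plane of the rim, 136 mm above the bench; z out of the mouth along the bore. Outside 22 mm, bore 14 mm, 104 mm deep, 62 mm stand clear of the gearbox. With the dipstick home, its x axis lies along this z, collar on the rim.
- machine: Fixed barrel finishing machine. Blue gearbox 120 x 110 mm (x, y), 150 mm high; grey motor on its -x side, to x = -232 mm, 174 mm high; grey barrel on its -y side, y = -92 to -262 mm, about 200 mm high. Origin: on the bench under the gearbox's middle. Tube mouth at x = 111, y = 0, z = 136 mm, facing +x and up.
- mat: Black rubber mat fixed on the bench, 280 x 190 x 3 mm. Origin: centre of its underside, x along its length.
- wheel_a: Loose grey grinding wheel, 54 mm diameter, 14 mm thick, 50 g, lying in a compartment of the tray. Origin: centre of its underside.
- wheel_b: Loose red-brown grinding wheel, 54 mm diameter, 14 mm thick, 50 g, lying in another compartment of the tray. Origin: centre of its underside.
- compound_bar: Bystander: bar of red-brown polishing compound with a cardboard sleeve, 45 x 115 x 34 mm. Origin: centre of its underside.
- jar: Bystander: amber glass jar with white lid, 68 mm diameter, 85 mm high. Origin: centre of its underside.
- ear_defenders: Bystander: red ear defenders with black headband lying on the bench, about 145 x 175 mm, 75 mm high. Origin: on the bench midway between the two cups.
Not all that is in view belongs to the job. There is more than one size of the wheel_a; the one meant has the size given above.

How it is judged:
On the way, in this order (a step that is already met when the one before it is completed fails the run):
1. the tray stands on the mat, upright, let go (horizontal distance between tray and mat below 0.065 m and height (world z) of tray below 0.008 m and angle between tray's own z axis and vertical below 0.06 rad and contact force between tray and the fingers below 0.1 N), for 0.2 s.
2. the dipstick is home in the tube, its collar on the rim (z of dipstick in the frame of filler_tube between -0.003 and 0.003 m and x of dipstick in the frame of filler_tube between -0.006 and 0.006 m and y of dipstick in the frame of filler_tube between -0.006 and 0.006 m and z of dip_tip in the frame of filler_tube below -0.09 m and angle between the x axis of dipstick and the z axis of filler_tube, either way round below 0.12 rad), for 0.1 s.
At the end, for the whole second after the job is handed in: Dipstick still in the gripper, touching nothing else, level and marked face up (within 10 degrees), collar and tip over 200 mm above the bench, tip out of the tube; tray upright on the mat (centres within 65 mm), both wheels in it (contact force between dipstick and the fingers above 1 N and angle between dipstick's own z axis and vertical below 0.175 rad and height (world z) of each of dip_tip, dipstick above 0.2 m and distance between dip_tip and filler_tube above 0.03 m and linear speed of dipstick below 0.03 m/s and angular speed of dipstick below 0.2 rad/s and contact force between dipstick and machine below 0.05 N and contact force between dipstick and toolbox below 0.05 N and contact force between dipstick and tray below 0.05 N and contact force between dipstick and jar below 0.05 N and contact force between dipstick and compound_bar below 0.05 N and contact force between dipstick and ear_defenders below 0.05 N and horizontal distance between tray and mat below 0.065 m and height (world z) of tray below 0.008 m and angle between tray's own z axis and vertical below 0.06 rad and distance between each of wheel_a, wheel_b and tray below 0.13 m and height (world z) of wheel_a between 0.012 and 0.04 m and height (world z) of wheel_b between 0.012 and 0.04 m); the arm keeps its last pose, push and grip.
It fails at once if the compound bar was moved more than 20 mm (distance of compound_bar from where it was at the start of the episode above 0.02 m).
It fails at once if the jar was moved more than 20 mm (distance of jar from where it was at the start of the episode above 0.02 m).
It fails at once if the ear defenders were moved more than 20 mm (distance of ear_defenders from where it was at the start of the episode above 0.02 m).
It fails at once if the tray was tipped more than 35 degrees (angle between tray's own z axis and vertical above 0.61 rad).
It also fails if it takes over 61 s, if anything falls off the work surface, if the arm or the gripper's body presses on something with over 40 N, if the wrist force passes 120 N, or if a joint passes its speed limit or range.

## Robot

A 7-joint arm with a two-finger parallel gripper is mounted at the origin on the work surface. World frame = base frame: x ahead of the robot, y to its left, z up, the work surface at z = 0. Lengths are in m, angles in rad, forces in N, time in s.
With the tool pointing down it reaches from about 0.4 to 0.85 m from the base axis. Payload 10.4 kg.
Tool frame: the origin (TCP) lies at the very end of the fingers, on their centre line; the grasp point (between the pads) lies 19 mm behind it; z points along the fingers, y is the line along which they close (so a half turn about z gives the same grasp; the last joint's range is limited). The gripper opens to 85 mm and grips with 20 to 120 N. Pads are 22 mm wide; open, the fingers measure 114 mm over their backs; the gripper's body (76 mm by 85 mm) begins 54 mm behind the grasp point. The pads swing forward as they close: fully open they stand 13 mm farther back than shut.
Start: joints at [1.284, 0.332, -0.065, 1.46, 0.022, 1.35, -0.088], TCP at [0.163, -0.603, 0.231] pointing down, gripper open.
Joint ranges: [-2.6, 2.6], [-0.5, 2.12], [-1.47, 1.34], [0.16, 2.42], [-1.27, 4.41], [0.06, 2.06], [-2.6, 2.6]. Speed limits (rad/s): [2.22, 2.22, 2.79, 2.79, 3.14, 3.14, 3.14].

## Interface

Orientations are given as a unit quaternion [x, y, z, w].
In Python, from workcell import * gives the robot as it stands.
- The arm moves only by the tool step_arm, never from a script. Its argument "commands" is one flat list of numbers, 7 for each row, row after row: the finger opening in mm, from 0 to 85.4, then the shift along the world's x, y, z as a fraction of full scale, then the turn, a rotation vector about the world's x, y, z as a fraction of full scale. A call has exactly 10 rows; each row is the pose to reach, as a shift and turn from the pose commanded when the call began, turning the shorter way round; what a row does not reach only later rows make up. Full scale, the value 1, is 0.6 m for a shift and pi rad for a turn. A row lasts 1/8 s, in which the tool goes at most 62.5 mm and 10.7 degrees, less where a joint would pass 70% of its speed; a pose out of reach is approached as far as the arm can. A call with a number of a shift or a turn outside -1 to 1 is refused whole. A call with a gripper value outside its range is refused whole. The fingers move at their own pace and stop on an object; "squeeze" is the grip in N (left out, the last holds). Time passes only in rows, so rows that repeat a pose let the fingers close, or fill a call up. It gives the time, the measured TCP pose, the force, the opening and the grip force at its end, in the units of the state.
- get_obs(): the state, without advancing time (a new reading comes with each control period).
- camera(name): name is "side" or "top" or "wrist"; returns the picture (400x640x3 uint8, red, green, blue); there is no depth.
- camera_params(name): a dict with "mtx" (3x3 intrinsics, pixels), "extrinsics" (4x4, takes a point from world to camera coordinates); the wrist camera has in their place "tool_from_camera" (4x4, takes a point from camera to tool coordinates, whose origin is the TCP and whose axes are the flange's). Camera axes: x right, y down, z forward; pixel columns grow to the right and rows downward; lengths in m; the calibration is good to about 2 mm. A picture is of the moment at which its call begins: read the wrist's pose just before it. camera_params takes no time and is no camera call.
- hand_in(): hands the job in; it is judged then, once.
The state is a dict: "clock": time; "joint_pos": joint angles; "joint_velocities": joint speeds; "tau": joint torques, N m; "position": TCP position; "ee_rot": TCP orientation; "ft_force": force on the tool from outside, world axes, zero at the start; "torque": the same for the moment, N m; "grip_width": opening from 0.0 (shut) to 1.0 (fully open); "grasp_force": force on a finger pad.
Only numpy, scipy, OpenCV 4.12 (cv2) and the standard library are available. Lean on these libraries where they do the work, as an engineer would, in place of code of your own. Each camera call takes 0.05 s, during which the arm holds its last target. There are 200 camera calls.

## Working session

There is one attempt and no reset: what is moved stays moved. The work goes in short steps, Python scripts to look and compute and a tool call to move; the robot and the scene stay as the last step left them, time stands still between calls to the robot, and variables do not carry over. Pictures are saved under pics/ and viewed, at most 10 in all, crops included, and the job is handed in when it is done.

Besides the shell and the picture viewer there is one more tool, called after "Call:" in YAML: its name, and indented under it one key for each argument. step_arm: Moves the arm, as the interface text tells. Its arguments: {"type":"object","properties":{"commands":{"type":"array","items":{"type":"number"}},"squeeze":{"type":"number"}},"required":["commands"]}

```bash
mkdir -p pics
python3 - <<'E'
from workcell import *
import cv2,numpy as np
o=get_obs();print({k:np.round(v,3).tolist() for k,v in o.items()})
for n in("top","side"):
    cv2.imwrite(f"pics/{n}0.png",camera(n)[:,:,::-1]);p=camera_params(n);print(n,p["mtx"],p["extrinsics"])
print(camera_params("wrist"))
E
```

```text
{'clock': 0.0, 'joint_pos': [1.284, 0.333, -0.065, 1.461, 0.022, 1.35, -0.089], 'joint_velocities': [-0.001, -0.001, 0.0, -0.001, 0.001, -0.001, -0.0], 'tau': [0.001, -62.545, 0.05, -39.16, 0.016, 0.01, 0.0], 'position': [0.163, -0.603, 0.231], 'ee_rot': [0.991, 0.132, -0.0, -0.001], 'ft_force': [0.641, -0.087, -0.524], 'torque': [0.028, 0.008, 0.006], 'grasp_force': 0.0, 'grip_width': 0.996}
top [[423.5611859    0.         315.97734874]
 [  0.         423.5611859  201.63591803]
 [  0.           0.           1.        ]] [[ 0.01327461 -0.99976849  0.01693381  0.10553074]
 [-0.9963438  -0.01465476 -0.0841681   0.57929835]
 [ 0.08439677 -0.0157546  -0.99630767  1.22876892]
 [ 0.          0.          0.          1.        ]]
side [[434.1518423    0.         323.4242217 ]
 [  0.         434.1518423  197.83247962]
 [  0.           0.           1.        ]] [[-0.72873737 -0.68472124  0.00993298  0.48969767]
 [-0.5323491   0.55732702 -0.63717425  0.31088588]
 [ 0.43075083 -0.4696205  -0.77065577  0.91969644]
 [ 0.          0.          0.          1.        ]]
{'mtx': array([[319.59940336,   0.        , 314.96550632],
       [  0.        , 319.59940336, 195.98233707],
       [  0.        ,   0.        ,   1.        ]]), 'tool_from_camera': array([[ 2.65907751e-04, -9.59447011e-01, -2.81888919e-01,
         7.10958220e-02],
       [ 9.99999859e-01,  1.25518206e-04,  5.16088562e-04,
        -8.51760081e-04],
       [-4.59777437e-04, -2.81889016e-01,  9.59446909e-01,
        -1.42665341e-01],
       [ 0.00000000e+00,  0.00000000e+00,  0.00000000e+00,
         1.00000000e+00]])}
```

View pics/top0.png

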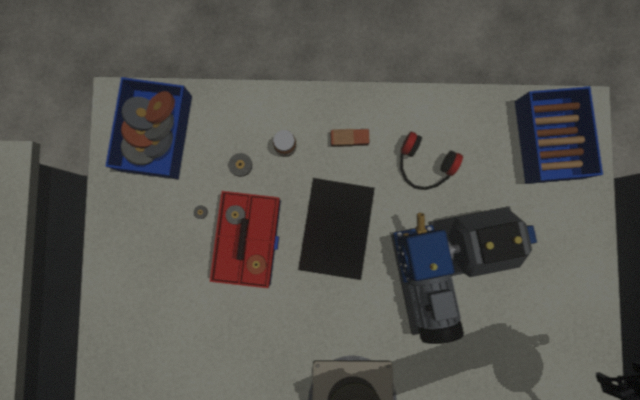

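View pics/side0.png

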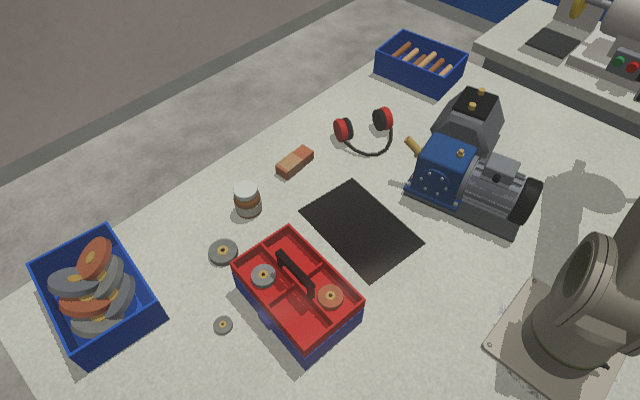

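Top view: tray corners ≈(225,192), (281,197), (270,287), (211,281); handle (244,219)–(240,259); mat corners (313,179), (374,187), (361,279), (299,270); tube (421,213). Wheels in the tray: grey (235,214) and red-brown (256,265). The loose grey wheels at (240,164) (bigger) and (200,212) (smaller) are decoys. I'll confirm that in one enlarged crop.

```bash
cat > h.py <<'E'
from workcell import *
import cv2,numpy as np
from scipy.spatial.transform import Rotation as R
def ray(name,uv,z,obs=None):
    p=camera_params(name);K=p["mtx"]
    if name=="wrist":
        T=np.eye(4);T[:3,:3]=R.from_quat(obs["ee_rot"]).as_matrix();T[:3,3]=obs["position"]
        C=T@p["tool_from_camera"]
    else: C=np.linalg.inv(p["extrinsics"])
    d=C[:3,:3]@np.linalg.inv(K)@np.array([uv[0],uv[1],1.]);o=C[:3,3]
    return o+d*(z-o[2])/d[2]
def proj(name,P,obs=None):
    p=camera_params(name)
    if name=="wrist":
        T=np.eye(4);T[:3,:3]=R.from_quat(obs["ee_rot"]).as_matrix();T[:3,3]=obs["position"]
        E=np.linalg.inv(T@p["tool_from_camera"])
    else:E=p["extrinsics"]
    c=p["mtx"]@(E@np.append(P,1))[:3];return c[:2]/c[2]
E
python3 - <<'E'
from h import *
im=cv2.imread("pics/top0.png")
a=cv2.resize(im[140:300,185:385],None,fx=4,fy=4,interpolation=cv2.INTER_CUBIC)[:,:800]
cv2.imwrite("pics/cropA.png",np.clip(a[:600]*1.5,0,255).astype(np.uint8))
b=cv2.resize(im[195:345,380:540],None,fx=4,fy=4,interpolation=cv2.INTER_CUBIC)
cv2.imwrite("pics/cropB.png",np.clip(b*1.8,0,255).astype(np.uint8))
f=lambda uv,z:print(uv,z,ray("top",uv,z).round(3))
for uv in[(225,192),(281,197),(270,287),(211,281)]:f(uv,.105)
for uv in[(244,219),(240,259)]:f(uv,.155)
for uv in[(313,179),(374,187),(361,279),(299,270)]:f(uv,.003)
f((421,213),.136)
f((284,141),.085);f((433,267),.15)
E
```

```text
(225, 192) 0.105 [0.594 0.366 0.105]
(281, 197) 0.105 [0.582 0.212 0.105]
(270, 287) 0.105 [0.337 0.237 0.105]
(211, 281) 0.105 [0.351 0.396 0.105]
(244, 219) 0.155 [0.518 0.304 0.155]
(240, 259) 0.155 [0.414 0.312 0.155]
(313, 179) 0.003 [0.648 0.123 0.003]
(374, 187) 0.003 [ 0.626 -0.061  0.003]
(361, 279) 0.003 [ 0.351 -0.023  0.003]
(299, 270) 0.003 [0.376 0.161 0.003]
(421, 213) 0.136 [ 0.542 -0.168  0.136]
(284, 141) 0.085 [0.744 0.208 0.085]
(433, 267) 0.15 [ 0.399 -0.195  0.15 ]
```

View pics/cropA.png

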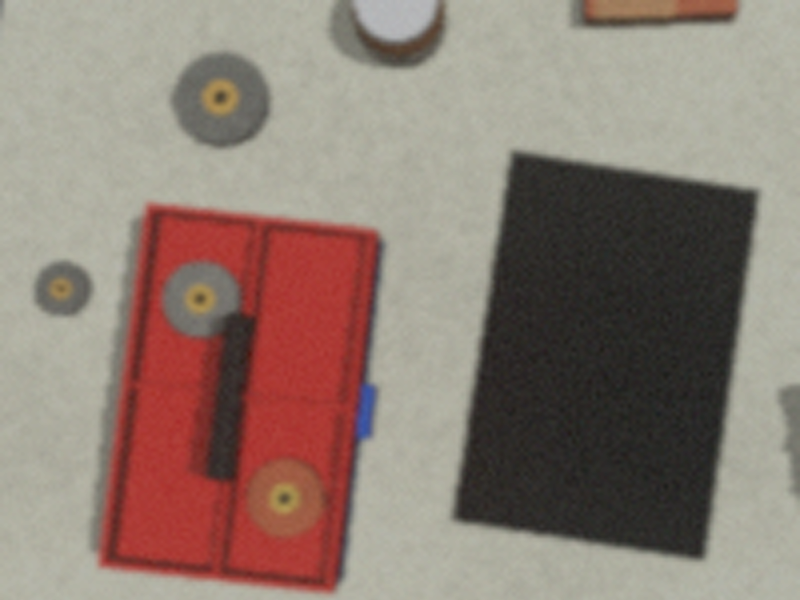

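View pics/cropB.png

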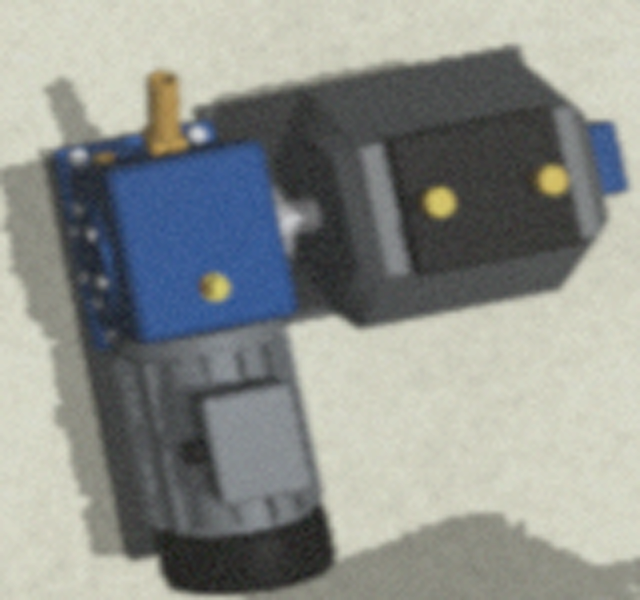

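Crop A confirms it: the grey wheel lying in the tray (crop 200,298) is ≈52 mm across, so it is wheel_a. The loose ones are ≈67 mm (222,98) and ≈39 mm (62,288). Crop B gives the gearbox top corners (107,168), (262,143), (297,310), (140,341) and the tube mouth ≈(163,76).

Run:
```python
from h import *
def q(pts,off,z):
    P=np.array([ray("top",(p[0]/4+off[0],p[1]/4+off[1]),z)for p in pts]);return P
def rep(n,P):
    x=(P[0]+P[1]-P[2]-P[3])/2;y=(P[0]+P[3]-P[1]-P[2])/2
    print(n,P.mean(0).round(4),"L",np.linalg.norm(x).round(3),"W",np.linalg.norm(y).round(3),"yaw",np.degrees([np.arctan2(x[1],x[0]),np.arctan2(-y[0],y[1])]).round(1))
A=(185,140);B=(380,195)
rep("tray",q([(148,205),(380,232),(335,590),(101,565)],A,.105))
rep("mat",q([(513,152),(758,190),(705,558),(455,520)],A,.003))
rep("gear",q([(107,168),(262,143),(297,310),(140,341)],B,.15))
print("handle",q([(231,396),(240,315),(222,478)],A,.155).round(3));print("mouth",q([(163,76)],B,.138).round(3))
```

```text
tray [0.4652 0.3068 0.105 ] L 0.246 W 0.16 yaw [-5.8 -5.6]
mat [0.5003 0.0493 0.003 ] L 0.278 W 0.187 yaw [-8.1 -7.9]
gear [ 0.43   -0.1884  0.15  ] L 0.113 W 0.105 yaw [10.9 10.7]
handle [[0.466 0.306 0.155]
 [0.519 0.302 0.155]
 [0.412 0.31  0.155]]
mouth [[ 0.539 -0.167  0.138]]
```

Call:
step_arm:
  commands: [85,0,0,0.1,0,0,0,85,0.02,0,0.2,0,0,-0.02,85,0.1,0.03,0.3,0,0,-0.04,85,0.2,0.08,0.333,0,0,-0.06,85,0.28,0.14,0.333,0,0,-0.08,85,0.36,0.2,0.333,0,0,-0.1,85,0.42,0.28,0.333,0,0,-0.116,85,0.48,0.36,0.333,0,0,-0.116,85,0.52,0.44,0.333,0,0,-0.116,85,0.56,0.52,0.333,0,0,-0.116]
  squeeze: 40

```text
clock: 1.35
position: [0.4999, -0.2889, 0.4307]
ee_rot: [0.999, -0.05, -0.0, -0.0]
ft_force: [-0.1, -0.7, -0.2]
grip_width: 0.997
grasp_force: 0.0
```

Call:
step_arm:
  commands: [85,0,0.1,0,0,0,0,85,0,0.2,0,0,0,0,85,0,0.3,0,0,0,0,85,0,0.4,0,0,0,0,85,-0.01,0.5,0,0,0,0,85,-0.02,0.6,0,0,0,0,85,-0.03,0.7,0,0,0,0,85,-0.05,0.8,0,0,0,0,85,-0.057,0.9,-0.03,0,0,0,85,-0.057,0.992,-0.06,0,0,0]

```text
clock: 2.6
position: [0.4642, 0.3057, 0.3948]
ee_rot: [0.999, -0.05, 0.0, 0.0]
ft_force: [1.8, -0.9, 0.5]
grip_width: 0.996
grasp_force: 0.0
```

Run:
```python
from h import *
o=get_obs();im=camera("wrist");cv2.imwrite("pics/w1.png",im[:,:,::-1])
print(o["position"],o["ee_rot"])
c=np.array([.466,.3065]);a=np.radians(-5.7);u=np.array([np.cos(a),np.sin(a)])
for s in(-.055,0,.055):print(proj("wrist",np.append(c+s*u,.155),o).round(0))
```

```text
[0.4642403  0.30570538 0.39483542] [ 9.98734419e-01 -5.02932269e-02  3.88687331e-04  6.39285637e-06]
[315. 205.]
[315. 162.]
[314. 115.]
```

View pics/w1.png

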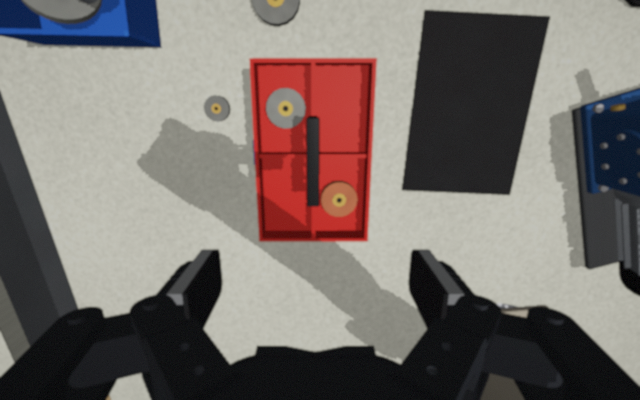

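Wrist view: handle ends at (313,116) and (313,206), within 2 px of prediction, and both wheels are in the tray. I'll go down and grip.

Call:
step_arm:
  commands: [85,0.003,0.002,-0.1,0,0,0,85,0.003,0.003,-0.2,0,0,0,85,0.003,0.003,-0.3,0,0,0,85,0.003,0.003,-0.39,0,0,0,85,0.003,0.003,-0.42,0,0,0,85,0.003,0.003,-0.443,0,0,0,50,0.003,0.003,-0.443,0,0,0,5,0.003,0.003,-0.443,0,0,0,5,0.003,0.003,-0.443,0,0,0,5,0.003,0.003,-0.443,0,0,0]
  squeeze: 70

```text
clock: 3.9
position: [0.4671, 0.3064, 0.1305]
ee_rot: [0.999, -0.05, 0.001, -0.001]
ft_force: [0.3, 1.3, 2.6]
grip_width: 0.178
grasp_force: 68.6
```

Call:
step_arm:
  commands: [5,0,0,0.015,0,0,0,5,0,0,0.05,0,0,0,5,0,0,0.09,0,0,0,5,0,-0.02,0.12,0,0,0,5,0.005,-0.07,0.13,0,0,0,5,0.02,-0.14,0.13,0,0,0,5,0.03,-0.21,0.13,0,0,0,5,0.045,-0.28,0.13,0,0,0,5,0.055,-0.35,0.13,0,0,0,5,0.057,-0.395,0.12,0,0,0]

```text
clock: 5.15
position: [0.5008, 0.0653, 0.2016]
ee_rot: [0.999, -0.052, 0.0, 0.0]
ft_force: [0.3, 1.1, -3.6]
grip_width: 0.173
grasp_force: 68.6
```

Run:
```python
from h import *
o=get_obs();print(o["position"])
im=camera("top")
cv2.imwrite("pics/t1.png",np.clip(cv2.resize(im[150:310,190:390],None,fx=4,fy=4,interpolation=cv2.INTER_CUBIC)[:600,:800,::-1]*1.5,0,255).astype(np.uint8))
```

```text
[0.50077183 0.06525797 0.20160278]
```

View pics/t1.png

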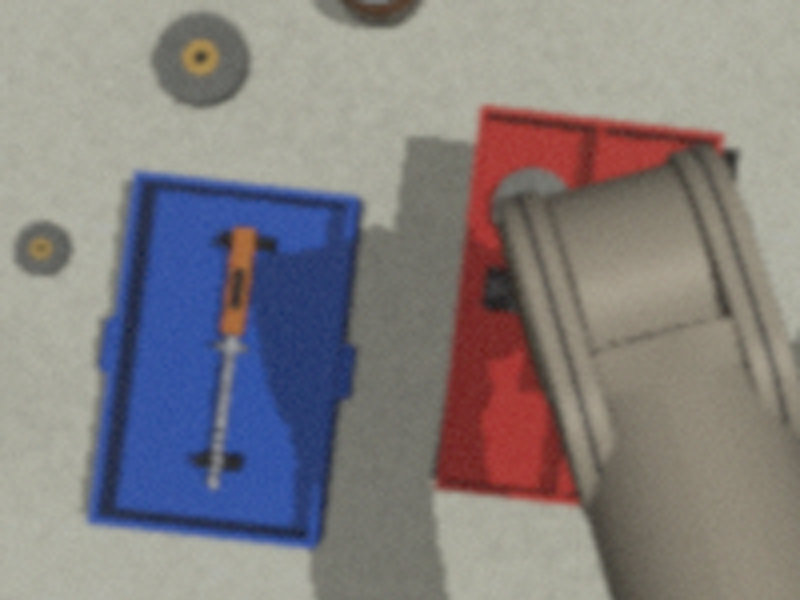

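The lowering target is clear of obstacles. The dipstick shows grip end (245,228), grip start (232,333), collar (231,345) and tip (213,490) in this crop, so its grip points to world +x. The toolbox corners are (137,172), (361,198), (318,545) and (90,522).

Call:
step_arm:
  commands: [5,0,-0.01,-0.04,0,0,0,5,0,-0.02,-0.09,0,0,0,5,0,-0.02,-0.14,0,0,0,5,0,-0.02,-0.18,0,0,0,5,0,-0.02,-0.2,0,0,0,5,0,-0.02,-0.21,0,0,0,5,0,-0.02,-0.213,0,0,0,70,0,-0.02,-0.213,0,0,0,85,0,-0.02,-0.213,0,0,0,85,0,-0.02,-0.213,0,0,0]

```text
clock: 6.45
position: [0.5012, 0.0566, 0.0741]
ee_rot: [0.999, -0.05, 0.001, 0.0]
ft_force: [-0.4, 0.5, 0.4]
grip_width: 0.801
grasp_force: 0.0
```

Run:
```python
from h import *
O=(190,150)
g=lambda p,z:ray("top",(p[0]/4+O[0],p[1]/4+O[1]),z)
P=np.array([g(p,.068) for p in[(137,172),(361,198),(318,545),(90,522)]])
x=(P[0]+P[1]-P[2]-P[3])/2
print("box",P.mean(0).round(4),np.linalg.norm(x),np.degrees(np.arctan2(x[1],x[0])))
for n,p,z in[("gripend",(245,228),.047),("gripstart",(232,333),.047),("collar",(231,345),.05),("tip",(213,490),.043)]:print(n,g(p,z).round(4))
```

```text
box [0.4641 0.3085 0.068 ] 0.24651227216634763 -5.829680243919558
gripend [0.5575 0.3009 0.047 ]
gripstart [0.4817 0.3082 0.047 ]
collar [0.4731 0.3083 0.05  ]
tip [0.3696 0.3194 0.043 ]
```

Call:
step_arm:
  commands: [85,0,0,0.02,0,0,0,85,0,0,0.1,0,0,0,85,0,0,0.2,0,0,0,85,0,0.05,0.3,0,0,0,85,0,0.15,0.3,0,0,0,85,0.01,0.25,0.3,0,0,0,85,0.01,0.33,0.3,0,0,0,85,0.01,0.4,0.28,0,0,0,85,0.01,0.415,0.25,0,0,0,85,0.01,0.415,0.25,0,0,0]

```text
clock: 7.7
position: [0.5062, 0.3051, 0.2225]
ee_rot: [0.999, -0.05, -0.001, 0.001]
ft_force: [0.8, -0.3, 0.3]
grip_width: 0.994
grasp_force: 0.0
```

```bash
cat >> h.py <<'E'
def orange(name,z,obs=None,cond=None):
    im=camera(name);h=cv2.cvtColor(im,cv2.COLOR_RGB2HSV)
    m=((h[...,0]>9)&(h[...,0]<20)&(h[...,1]>170)&(h[...,2]>90)).astype(np.uint8)
    n,l,s,c=cv2.connectedComponentsWithStats(m);out=[]
    for i in range(1,n):
        if s[i,4]>150:
            r=cv2.minAreaRect(np.argwhere(l==i)[:,::-1].astype(np.float32));out.append((s[i],r))
    return im,out
E
python3 - <<'E'
from h import *
o=get_obs();print(o["position"],o["ee_rot"],np.round(o["joint_pos"],3))
im,out=orange("wrist",.047,o);cv2.imwrite("pics/w2.png",im[:,:,::-1])
for s,r in out:print(s,r,ray("wrist",r[0],.047,o).round(4))
for P in[(.4817,.3082,.047),(.5575,.3009,.047)]:print(proj("wrist",P,o))
im=camera("top");h=cv2.cvtColor(im,cv2.COLOR_RGB2HSV)
m=((h[...,0]<6)|(h[...,0]>174))&(h[...,1]>150);m[:, :290]=0;m[:170]=0;m[:,380:]=0
r=cv2.minAreaRect(np.argwhere(m)[:,::-1].astype(np.float32));print("tray",r,ray("top",r[0],.048).round(3))
E
```

```text
[0.50616736 0.30506714 0.22246126] [ 9.98754048e-01 -4.98873518e-02 -1.02965304e-03  7.37447448e-04] [-0.025  0.354 -0.746  1.534  0.243  1.351 -2.464]
[305 124  15  74 462] ((312.4730529785156, 160.52853393554688), (73.22175598144531, 13.078289031982422), 88.40885925292969) [0.5206 0.3063 0.047 ]
[314.4652358 197.5652279]
[314.15305805 122.5105421 ]
tray ((334.8902893066406, 228.48780822753906), (56.430511474609375, 87.1304931640625), 6.340191841125488) [0.499 0.058 0.048]
```

View pics/w2.png

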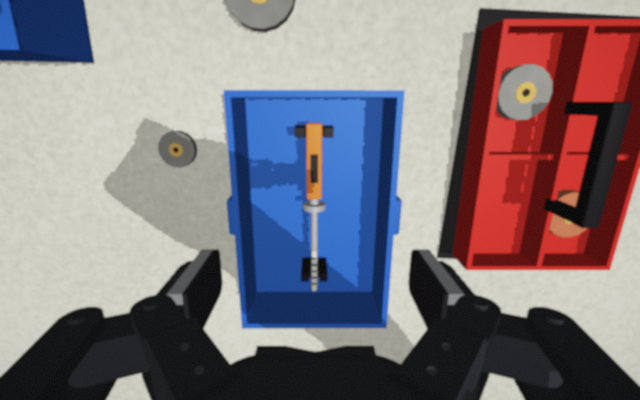

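Wrist view: dipstick untouched on its saddles, grip centre ≈(313,161), and the tray is flat on the mat with both wheels in it (centre ≈ (0.499, 0.058)). I'll lean 15° and go down partway.

Call:
step_arm:
  commands: [85,0.005,0.003,0,0.002,0.02,0,85,0.005,0.003,-0.05,0.004,0.04,0,85,0.005,0.003,-0.1,0.006,0.06,0,85,0.005,0.003,-0.15,0.008,0.083,0,85,0.005,0.003,-0.19,0.008,0.083,0,85,0.005,0.003,-0.2,0.008,0.083,0,85,0.005,0.003,-0.2,0.008,0.083,0,85,0.005,0.003,-0.2,0.008,0.083,0,85,0.005,0.003,-0.2,0.008,0.083,0,85,0.005,0.003,-0.2,0.008,0.083,0]

```text
clock: 9.05
position: [0.5099, 0.3075, 0.1041]
ee_rot: [0.99, -0.05, -0.13, -0.006]
ft_force: [-0.7, -0.2, -1.0]
grip_width: 1.0
grasp_force: 0.0
```

Run:
```python
from h import *
o=get_obs();print(o["position"],np.round(o["joint_pos"],3));print(R.from_quat(o["ee_rot"]).as_matrix().round(3))
im,out=orange("wrist",.047,o)
for s,r in out:print(s,r,ray("wrist",r[0],.047,o).round(4))
T=np.array([.509,.307,.0217]);print((T-o["position"])/.6)
```

```text
[0.50994327 0.30753651 0.10407394] [-0.04   0.633 -0.704  1.459  0.215  1.374 -2.413]
[[ 0.961 -0.1   -0.257]
 [-0.097 -0.995  0.025]
 [-0.258  0.001 -0.966]]
[ 304  115   29  114 2212] ((318.0, 171.5), (113.0, 28.0), 90.0) [0.5253 0.3046 0.047 ]
[-0.00157211 -0.00089419 -0.1372899 ]
```

Call:
step_arm:
  commands: [85,-0.002,-0.002,-0.05,0,0,0,85,-0.002,-0.002,-0.1,0,0,0,85,-0.002,-0.002,-0.125,0,0,0,85,-0.002,-0.002,-0.136,0,0,0,85,-0.002,-0.002,-0.136,0,0,0,50,-0.002,-0.002,-0.136,0,0,0,5,-0.002,-0.002,-0.136,0,0,0,5,-0.002,-0.002,-0.136,0,0,0,5,-0.002,-0.002,-0.136,0,0,0,5,-0.002,-0.002,-0.136,0,0,0]
  squeeze: 80

```text
clock: 10.35
position: [0.5088, 0.3063, 0.0223]
ee_rot: [0.99, -0.05, -0.13, -0.006]
ft_force: [0.3, -0.5, 3.1]
grip_width: 0.173
grasp_force: 78.2
```

Call:
step_arm:
  commands: [5,0,0,0.02,0,0,0,5,0,0,0.06,0,0,0,5,0,0,0.12,0,0,0,5,0,0,0.2,0,0,0,5,0,0,0.28,0,0,0,5,0,-0.02,0.36,0,0,0,5,0,-0.06,0.4,0,0,0,5,0,-0.12,0.42,0,0,0,5,0,-0.2,0.42,0,0,0,5,0,-0.28,0.42,0,0,0]

```text
clock: 11.6
position: [0.5083, 0.1369, 0.2747]
ee_rot: [0.99, -0.05, -0.13, -0.006]
ft_force: [0.9, -0.3, -0.5]
grip_width: 0.172
grasp_force: 78.0
```

```bash
cat >> h.py <<'E'
Tm=lambda p,r:np.vstack([np.c_[r,p],[0,0,0,1]])
tool=lambda o:Tm(o["position"],R.from_quat(o["ee_rot"]).as_matrix())
T0=Tm([.5088,.3063,.0223],R.from_quat([.99,-.05,-.13,-.006]).as_matrix())
y0=np.radians(-5.75)
D0=Tm([.4692,.3063+.0396*np.tan(-y0),.040],R.from_euler("z",y0).as_matrix())
TD=np.linalg.inv(T0)@D0          # dipstick in tool
M=np.array([.539,-.167,.136]);yaw=np.radians(10.8)
RT=R.from_euler("ZY",[yaw,-np.radians(35)]).as_matrix()
t=RT[:,0]
def goal(s,lat=(0,0),TD=TD): # tool pose with collar s out of mouth, lateral offset (dip y, dip z)
    return Tm(M+s*t+lat[0]*RT[:,1]+lat[1]*RT[:,2],RT)@np.linalg.inv(TD)
def delta(G,o):
    T=tool(o);rv=R.from_matrix(G[:3,:3]@T[:3,:3].T).as_rotvec()/np.pi
    return ((G[:3,3]-T[:3,3])/.6).round(4),rv.round(4)
E
python3 - <<'E'
from h import *
o=get_obs();print(o["position"],o["ee_rot"],np.round(o["joint_pos"],3))
D=tool(o)@TD;print("dip pred",D[:3,3],D[:3,0])
for s in(.16,.115):print(s,goal(s)[:3,3],delta(goal(s),o))
im=camera("top");cv2.imwrite("pics/t2.png",im[:,:,::-1])
im=camera("side");cv2.imwrite("pics/s2.png",im[:,:,::-1])
for n in("top","side"):
  for s in(-.1,0,.09):print(n,proj(n,D[:3,3]+s*D[:3,0]).round(1))
E
```

```text
[0.5082608  0.13694005 0.27467126] [ 0.99024461 -0.04956515 -0.13009327 -0.00588549] [ 0.259  0.367 -0.712  1.425  0.104  1.661 -2.12 ]
dip pred [0.46865942 0.14089316 0.29237588] [ 9.95059923e-01 -9.92760591e-02 -1.16010218e-04]
0.16 [ 0.70974028 -0.13442955  0.23610173] (array([ 0.3358, -0.4523, -0.0643]), array([ 0.0087, -0.1949,  0.0888]))
0.115 [ 0.67353136 -0.14133677  0.21029079] (array([ 0.2755, -0.4638, -0.1073]), array([ 0.0087, -0.1949,  0.0888]))
top [300.5 282.6]
top [305.5 238.9]
top [309.9 200.2]
side [390.2 204.6]
side [352.  173.6]
side [321.2 148.6]
```

Call:
step_arm:
  commands: [5,0.06,-0.04,0.03,0,0,0,5,0.13,-0.08,0.05,0.001,-0.03,0.01,5,0.2,-0.13,0.05,0.002,-0.06,0.025,5,0.26,-0.19,0.05,0.004,-0.1,0.04,5,0.3,-0.26,0.05,0.005,-0.14,0.06,5,0.32,-0.33,0.03,0.007,-0.17,0.075,5,0.335,-0.4,0,0.009,-0.195,0.089,5,0.336,-0.45,-0.04,0.009,-0.195,0.089,5,0.336,-0.452,-0.064,0.009,-0.195,0.089,5,0.336,-0.452,-0.064,0.009,-0.195,0.089]

```text
clock: 12.95
position: [0.7097, -0.1316, 0.2347]
ee_rot: [0.981, 0.093, 0.172, -0.017]
ft_force: [0.3, 0.8, 0.2]
grip_width: 0.173
grasp_force: 78.2
```

Run:
```python
from h import *
o=get_obs();print(o["position"],o["ee_rot"],np.round(o["joint_pos"],3),o["ft_force"])
D=tool(o)@TD;print("dip pred",D[:3,3],D[:3,0],RT.T@(D[:3,3]-M),delta(goal(.16),o))
ims=[]
boxes={"top":(380,150,100,75),"side":(375,80,100,75)}
for n in("top","side"):
  im=camera(n);cv2.imwrite(f"pics/{n}3.png",im[:,:,::-1])
  for nm,P in[("tip",D[:3,3]-.1*D[:3,0]),("org",D[:3,3]),("end",D[:3,3]+.09*D[:3,0]),("mouth",M),("root",M-.062*t)]:print(n,nm,proj(n,P).round(1))
```

```text
[ 0.70971008 -0.13159793  0.23472881] [ 0.98054399  0.09280002  0.17212085 -0.01720595] [ 0.704  0.398 -0.682  1.486  0.174  1.007 -1.347] [0.34327224 0.82029067 0.21657155]
dip pred [ 0.66770408 -0.13965671  0.22648852] [0.80584755 0.1535575  0.57186522] [ 0.1596599   0.00274223 -0.00132898] (array([ 0.0001, -0.0047,  0.0023]), array([-0.0006, -0.0008, -0.0005]))
top tip [419.3 194.9]
top org [418.9 160.6]
top end [418.4 126.7]
top mouth [420.6 214. ]
top root [420.8 232.7]
side tip [389.5 121.5]
side org [363.3  92.4]
side end [339.1  65.4]
side mouth [405.4 137.7]
side root [420.9 155.1]
```

Run:
```python
import cv2,numpy as np
a=cv2.imread("pics/top3.png")[125:245,380:460];b=cv2.imread("pics/side3.png")[60:180,350:430]
c=np.hstack([cv2.resize(i,None,fx=5,fy=5,interpolation=cv2.INTER_CUBIC) for i in(a,b)])
cv2.imwrite("pics/c3.png",np.clip(c*1.7,0,255).astype(np.uint8))
```

```text
(no output)
```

View pics/c3.png

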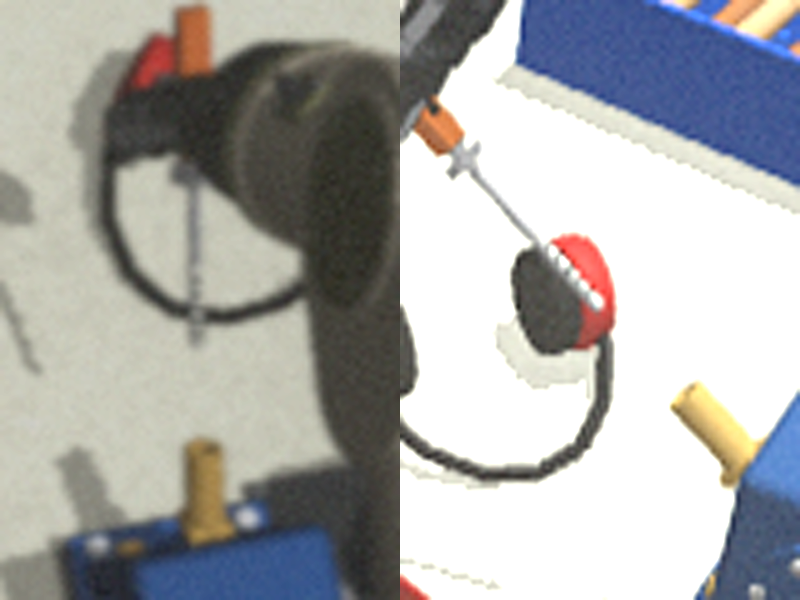

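Left panel (top view): tip at (196,342) and tube mouth centre ≈(203,448). Right panel (side view): tip (597,304), rim from (672,407) to (705,384). Triangulating tip and mouth the same way cancels camera bias.

Run:
```python
from h import *
from scipy.optimize import least_squares as ls
def tri(a,b):
    r=ls(lambda P:np.r_[proj("top",P)-a,proj("side",P)-b],[.55,-.16,.15]);return r.x,r.fun
T=lambda u,v:np.array([380+u/5,125+v/5]);S=lambda u,v:np.array([350+(u-400)/5,60+v/5])
o=get_obs();D=tool(o)@TD;tip=D[:3,3]-.1*D[:3,0]
m,rm=tri(T(203,448),S(689,396));p,rp=tri(T(196,342),S(597,304))
print("mouth",m.round(4),rm.round(1),"in tube frame",(RT.T@(m-M)).round(4))
print("tip",p.round(4),rp.round(1),"pred",tip.round(4),(RT.T@(p-tip)).round(4))
print("rel",(RT.T@(p-m)).round(4))
print(delta(goal(.115),o))
```

```text
mouth [ 0.5354 -0.1695  0.1318] [ 0.5  0.8 -0.9 -0.1] in tube frame [-0.0057 -0.0018 -0.0012]
tip [ 0.5898 -0.1556  0.17  ] [ 0.3  0.5 -0.6 -0. ] pred [ 0.5884 -0.1544  0.171 ] [ 0.0004 -0.0014 -0.0015]
rel [ 0.0678  0.0035 -0.0008]
(array([-0.062 , -0.0177, -0.0441]), array([-0.0004,  0.0002, -0.0009]))
```

Call:
step_arm:
  commands: [5,-0.01,-0.004,-0.008,0,0,0,5,-0.025,-0.01,-0.02,0,0,0,5,-0.045,-0.014,-0.033,0,0,0,5,-0.06,-0.017,-0.043,0,0,0,5,-0.062,-0.0177,-0.044,0,0,0,5,-0.062,-0.0177,-0.044,0,0,0,5,-0.062,-0.0177,-0.044,0,0,0,5,-0.062,-0.0177,-0.044,0,0,0,5,-0.062,-0.0177,-0.044,0,0,0,5,-0.062,-0.0177,-0.044,0,0,0]

```text
clock: 14.3
position: [0.673, -0.1436, 0.2091]
ee_rot: [0.98, 0.092, 0.173, -0.016]
ft_force: [0.1, -0.4, -1.3]
grip_width: 0.169
grasp_force: 78.2
```

Run:
```python
from h import *
o=get_obs();D=tool(o)@TD;print(o["position"],o["joint_velocities"].round(3),(RT.T@(D[:3,3]-M)).round(4))
for s in(.115,.09,.05,0,-.004):print(s,delta(goal(s),o))
```

```text
[ 0.67302486 -0.14357472  0.20911869] [ 0.002 -0.     0.     0.001  0.     0.     0.   ] [ 0.1136 -0.0021 -0.0004]
0.115 (array([0.0008, 0.0037, 0.002 ]), array([-0.0003, -0.0002, -0.0001]))
0.09 (array([-0.0327, -0.0027, -0.0219]), array([-0.0003, -0.0002, -0.0001]))
0.05 (array([-0.0863, -0.0129, -0.0602]), array([-0.0003, -0.0002, -0.0001]))
0 (array([-0.1534, -0.0257, -0.108 ]), array([-0.0003, -0.0002, -0.0001]))
-0.004 (array([-0.1587, -0.0267, -0.1118]), array([-0.0003, -0.0002, -0.0001]))
```

Call:
step_arm:
  commands: [5,0.001,0.0037,0.002,0,0,0,5,-0.005,0.0025,-0.002,0,0,0,5,-0.0125,0.001,-0.007,0,0,0,5,-0.02,-0.0003,-0.0125,0,0,0,5,-0.0265,-0.0015,-0.0175,0,0,0,5,-0.0327,-0.0027,-0.0219,0,0,0,5,-0.0395,-0.004,-0.0268,0,0,0,5,-0.046,-0.0053,-0.0315,0,0,0,5,-0.0528,-0.0065,-0.0363,0,0,0,5,-0.0595,-0.0078,-0.041,0,0,0]

```text
clock: 15.55
position: [0.637, -0.1484, 0.1844]
ee_rot: [0.98, 0.092, 0.173, -0.016]
ft_force: [0.3, 0.1, -0.3]
grip_width: 0.173
grasp_force: 78.2
```

Run:
```python
from h import *
o=get_obs();D=tool(o)@TD;print(o["position"],o["ft_force"].round(1),o["torque"].round(2),(RT.T@(D[:3,3]-M)).round(4),delta(goal(0),o))
c=[]
for n,(x,y) in{"top":(380,125),"side":(350,60)}.items():
  c.append(cv2.resize(camera(n)[y:y+120,x:x+80,::-1],None,fx=5,fy=5,interpolation=cv2.INTER_CUBIC))
cv2.imwrite("pics/c4.png",np.clip(np.hstack(c)*1.5,0,255).astype(np.uint8))
```

```text
[ 0.63702335 -0.14835094  0.18436023] [ 0.3  0.1 -0.3] [-0.1   0.34  0.03] [ 0.0697 -0.0001  0.0001] (array([-0.0934, -0.0177, -0.0667]), array([-0.0003, -0.0002, -0.0001]))
```

View pics/c4.png

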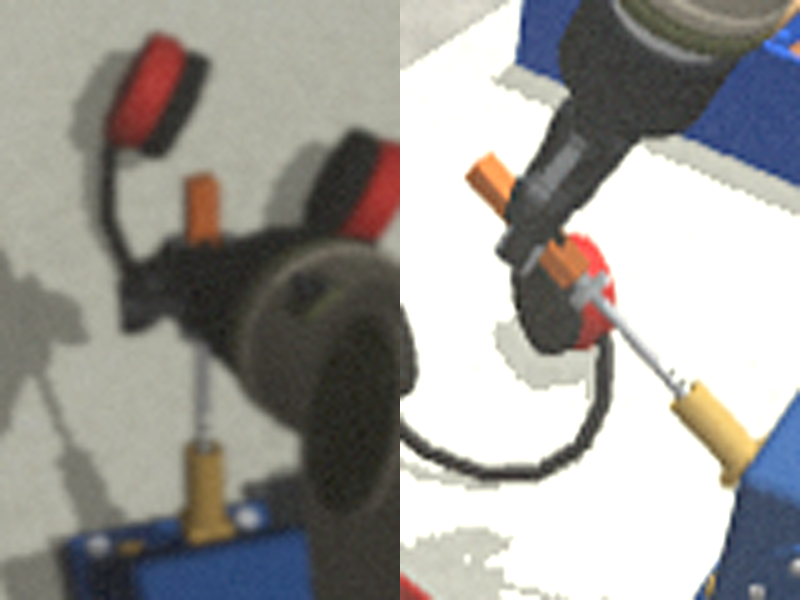

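The rod is in the bore: it enters at (203,450) in the left panel and (683,392) in the right, with no force. Sliding on.

Call:
step_arm:
  commands: [5,-0.009,-0.0017,-0.0063,0,0,0,5,-0.018,-0.0034,-0.0126,0,0,0,5,-0.027,-0.005,-0.019,0,0,0,5,-0.036,-0.0067,-0.0253,0,0,0,5,-0.045,-0.0084,-0.0316,0,0,0,5,-0.054,-0.01,-0.038,0,0,0,5,-0.063,-0.0118,-0.0445,0,0,0,5,-0.072,-0.0135,-0.051,0,0,0,5,-0.08,-0.015,-0.057,0,0,0,5,-0.0855,-0.0162,-0.061,0,0,0]

```text
clock: 16.9
position: [0.5856, -0.1581, 0.1476]
ee_rot: [0.98, 0.092, 0.173, -0.016]
ft_force: [0.4, 0.3, 0.2]
grip_width: 0.171
grasp_force: 78.2
```

Run:
```python
from h import *
o=get_obs();D=tool(o)@TD;print(o["ft_force"].round(1),(RT.T@o["ft_force"]).round(1),o["torque"].round(2),(RT.T@(D[:3,3]-M)).round(4),delta(goal(0),o),(t*.001/.6).round(5))
```

```text
[0.4 0.3 0.2] [ 0.5  0.3 -0.1] [-0.07  0.38  0.  ] [ 0.0057 -0.      0.0001] (array([-0.0077, -0.0014, -0.0055]), array([-0.0003, -0.0003, -0.0001])) [0.00134 0.00026 0.00096]
```

Call:
step_arm:
  commands: [5,-0.0013,-0.0003,-0.001,0,0,0,5,-0.0027,-0.0005,-0.0019,0,0,0,5,-0.004,-0.0008,-0.0029,0,0,0,5,-0.0054,-0.001,-0.0038,0,0,0,5,-0.0067,-0.0013,-0.0048,0,0,0,5,-0.008,-0.0015,-0.0057,0,0,0,5,-0.0087,-0.0017,-0.0062,0,0,0,5,-0.0094,-0.0018,-0.0067,0,0,0,5,-0.0094,-0.0018,-0.0067,0,0,0,5,-0.0094,-0.0018,-0.0067,0,0,0]

```text
clock: 18.15
position: [0.5804, -0.1591, 0.1439]
ee_rot: [0.98, 0.092, 0.173, -0.016]
ft_force: [-0.7, 1.0, -1.2]
grip_width: 0.174
grasp_force: 78.2
```

Run:
```python
from h import *
o=get_obs();D=tool(o)@TD;print(o["ft_force"].round(1),(RT.T@o["ft_force"]).round(1),o["torque"].round(2),(RT.T@(D[:3,3]-M)).round(4))
```

```text
[-0.7  1.  -1.2] [-1.1  1.1 -0.6] [-0.12  0.4   0.02] [-0.0007  0.      0.0001]
```

Call:
step_arm:
  commands: [5,-0.0013,-0.0003,-0.001,0,0,0,5,-0.0027,-0.0005,-0.0019,0,0,0,5,-0.004,-0.0008,-0.0029,0,0,0,5,-0.0054,-0.001,-0.0038,0,0,0,5,-0.0054,-0.001,-0.0038,0,0,0,5,-0.0067,-0.0013,-0.0048,0,0,0,5,-0.0067,-0.0013,-0.0048,0,0,0,5,-0.0067,-0.0013,-0.0048,0,0,0,5,-0.0067,-0.0013,-0.0048,0,0,0,5,-0.0067,-0.0013,-0.0048,0,0,0]

```text
clock: 19.4
position: [0.5802, -0.1591, 0.1442]
ee_rot: [0.98, 0.093, 0.177, -0.016]
ft_force: [11.6, 2.8, 5.4]
grip_width: 0.168
grasp_force: 78.4
```

Run:
```python
from h import *
o=get_obs();D=tool(o)@TD;print(o["ft_force"].round(1),(RT.T@o["ft_force"]).round(1),o["torque"].round(2),(RT.T@(D[:3,3]-M)).round(4))
```

```text
[11.6  2.8  5.4] [12.8  0.6 -2.4] [ 0.65 -2.4   0.14] [-0.0009 -0.      0.0001]
```

The wrist force is 12.8 N along the bore and the arm has stopped at s = −0.9 mm, within a millimetre of the computed home. So the collar is on the rim. Drawing out along the bore.

Call:
step_arm:
  commands: [5,0.007,0.0013,0.005,0,0,0,5,0.02,0.0038,0.0143,0,0,0,5,0.04,0.0076,0.0285,0,0,0,5,0.065,0.0124,0.0463,0,0,0,5,0.09,0.0172,0.0642,0,0,0,5,0.115,0.0219,0.082,0,0,0,5,0.14,0.0267,0.0998,0,0,0,5,0.165,0.0315,0.1176,0,0,0,5,0.19,0.0362,0.1354,0,0,0,5,0.21,0.04,0.1497,0,0,0]

```text
clock: 20.65
position: [0.7034, -0.1355, 0.2314]
ee_rot: [0.98, 0.092, 0.173, -0.017]
ft_force: [0.2, -0.7, -0.9]
grip_width: 0.172
grasp_force: 78.2
```

Run:
```python
from h import *
o=get_obs();D=tool(o)@TD;print(o["ft_force"].round(1),(RT.T@(D[:3,3]-M)).round(4),o["grasp_force"])
# level pose: dip level at yaw 10.8, tool raised
G=Tm([.60,-.10,.36],R.from_euler("z",yaw).as_matrix())@np.linalg.inv(TD)
print(G[:3,3],delta(G,o))
```

```text
[ 0.2 -0.7 -0.9] [ 1.52e-01  1.00e-04 -1.00e-04] 78.21999907493591
[ 0.63909528 -0.09254218  0.3423    ] (array([-0.1071,  0.0716,  0.1849]), array([-0.0368,  0.1907,  0.    ]))
```

Call:
step_arm:
  commands: [5,0.01,0.01,0.04,0,0,0,5,0,0.02,0.1,0,0.01,0,5,-0.02,0.035,0.15,-0.01,0.05,0,5,-0.05,0.05,0.185,-0.017,0.09,0,5,-0.08,0.065,0.185,-0.025,0.13,0,5,-0.1,0.072,0.185,-0.033,0.17,0,5,-0.107,0.072,0.185,-0.037,0.191,0,5,-0.107,0.072,0.185,-0.037,0.191,0,5,-0.107,0.072,0.185,-0.037,0.191,0,5,-0.107,0.072,0.185,-0.037,0.191,0]

```text
clock: 21.9
position: [0.6381, -0.0932, 0.3426]
ee_rot: [0.987, 0.093, -0.129, 0.013]
ft_force: [-1.0, -0.4, -0.7]
grip_width: 0.167
grasp_force: 78.2
```

Run:
```python
from h import *
o=get_obs();D=tool(o)@TD;print(D.round(3),o["joint_velocities"].round(3),o["grasp_force"])
c=[]
for n in("top","side"):
  im=camera(n)[...,::-1]
  for P in[D[:3,3]-.1*D[:3,0],D[:3,3]+.09*D[:3,0]]:print(n,proj(n,P).round(1))
  x,y=(270,130) if n=="top" else (200,40)
  c.append(cv2.resize(im[y:y+150,x:x+200],(400,300)) if 0 else cv2.resize(im[y:y+200,x:x+133+0],(400,600),interpolation=cv2.INTER_CUBIC))
c[1]=cv2.resize(camera("side")[20:220,270:403,::-1],(400,600),interpolation=cv2.INTER_CUBIC)
cv2.imwrite("pics/f.png",np.clip(np.hstack(c)*1.5,0,255).astype(np.uint8))
```

```text
[[ 0.982 -0.187 -0.001  0.599]
 [ 0.187  0.982  0.001 -0.101]
 [ 0.001 -0.001  1.     0.36 ]
 [ 0.     0.     0.     1.   ]] [ 0.    -0.002  0.001  0.001 -0.001  0.004  0.001] 78.21035027503967
top [426.  225.7]
top [409.2 140.2]
side [423.2  78.3]
side [345.5  50.7]
```

View pics/f.png

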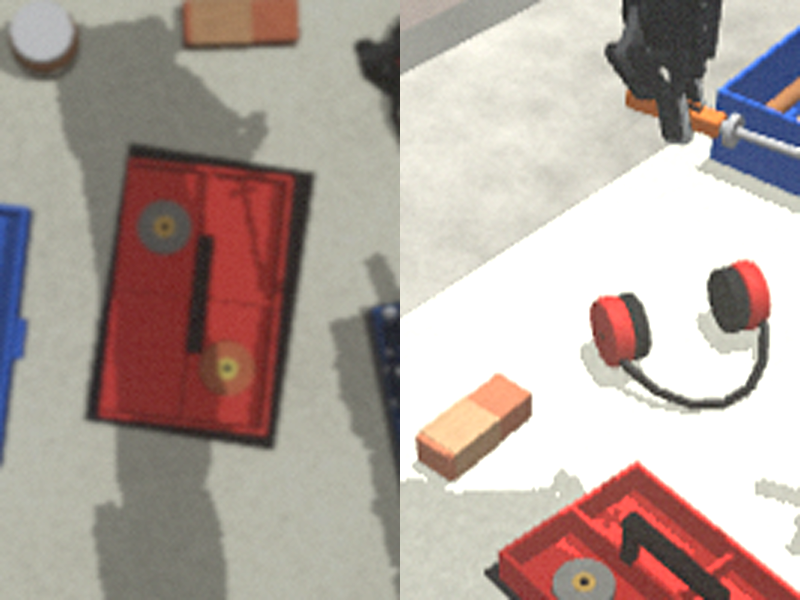

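The tray is upright on the mat with both wheels in it (left panel 163,227 and 227,368), and the bystanders are in place. The dipstick is level in the gripper: grip end at (628,97) and collar at (735,130), both as predicted. Handing in.

```bash
python3 -c "
from workcell import *
print(hand_in())"
```

```text
the job is handed in; nothing more can be done
None
```

Job handed in at about 22 s of the 61 s limit, verdict not shown: the tray is on the mat with both wheels in it, the dipstick went in to its collar (judged by force and position) and came out again, and the gripper now holds it level, marked face up, 36 cm above the bench.

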